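Roll two pellet canisters onto the reader's line

ROBOT

A 6-joint arm with a two-finger parallel gripper is mounted at the origin on the work surface. World frame = base frame: x ahead of the robot, y to its left, z up, the work surface at z = 0. Lengths are in mm, angles in rad, forces in N, time in s.
With the tool pointing down it reaches from about 300 to 775 mm from the base axis. Payload 14.6 kg.
Tool frame: the origin (TCP) lies on the centre line of the jaws, within the pads' length; the fingertips stand 11 mm ahead of it and the grasp point (between the pads) lies 8 mm behind it; x points along the fingers, y is the direction in which the jaws open and shut, and the axes are right-handed (so a half turn about x gives the same grasp; the last joint's range is limited). The gripper opens to 94 mm and grips with 3 to 60 N. Pads are 16 mm wide; open, the fingers measure 119 mm over their backs; the gripper's body (75 mm by 177 mm) begins 78 mm behind the grasp point.
Start: joints at [1.222, 0.3, 1.521, -0, 1.321, -0.067], TCP at [152.944, 528.297, 216.446] pointing down, gripper open.
Joint ranges: [-3.03, 3.03], [-0.79, 2.21], [0.23, 2.52], [-1.04, 4.18], [0, 3.07], [-2.55, 2.55]. Speed limits (rad/s): [2.22, 2.22, 2.57, 3.14, 3.14, 3.14].

INTERFACE

Orientations are given as [roll, pitch, yaw] about the fixed x, y, z axes, in that order (R = Rz(yaw) Ry(pitch) Rx(roll)).
In Python, from cell import manip gives the robot as it stands.
- The arm moves only by the shell command python3 -m handwheel 'ROWS' [OPENING] [FORCE]. ROWS is JSON, a list of rows, each a list of 2 entries, a list of its own where there are three numbers: the shift along the tool's x, y, z in mm, then the turn about the tool's x in rad. In form: [[[x, y, z], spin], ...]. A call has exactly 10 rows; each row shifts and turns the commanded pose from where the row before left it, along the tool's axes as they then stand; what a row does not reach is not made up. A row lasts 1/8 s, in which the tool goes at most 62.5 mm and 10.7 degrees, less where a joint would pass 70% of its speed; a pose out of reach is approached as far as the arm can. A call with a gripper value outside its range is refused whole. OPENING is the closure in counts, from 0 (fully open) to 255 (shut), set as the call begins (- or left out, the last holds). The fingers move at their own pace and stop on an object; FORCE is the grip in N (left out, the last holds). Time passes only in rows, so rows that do not move let the fingers close, or fill a call up. It gives the time, the measured TCP pose, the force and the opening at its end, in the units of the state.
- manip.read_state(): the state, without advancing time (a new reading comes with each control period).
- manip.camera(name): name is "scene" or "top"; returns a dict with "pixels" (420x560x3 uint8, red, green, blue), "z_map" (420x560 float32, mm along the optical axis (not along the pixel's ray), 0 where there is no reading), "mtx" (3x3 intrinsics, pixels), "k1" (the pictures are not rectified: a ray, as slopes to the right and down, at radius r is drawn at 1 + k1 r^2 times it, then the intrinsics apply), "xyz" and "orientation" of the camera in the world. Camera axes: x right, y up, looking along -z (the intrinsics and any distortion apply to the point x, -y, -z); pixel columns grow to the right and rows downward; lengths in mm; the calibration is good to about 2 mm. A picture is of the moment at which its call begins.
- manip.sign_off(): hands the job in, once; it reports no verdict.
Trained networks look in the newest picture that a camera, given by its name, has taken for a name from the list of things; names that differ only in an ending like _2 or _b are one class to them, and where a whole thing is asked for, a point or a joint stands for the part that bears it (a point fixed in the world has none). Each returns a list of dicts, best first, with "confidence" (0 to 1); they miss things now and then, are a little off and sometimes report something else, mostly with a low value. They report only what shows in the picture. A call takes as long as a camera call. They do not tell look-alikes from the thing itself.
- manip.cut_out(target, camera): "region" (420x560 bool, what is visible of it) and "centre" ([column, row] in pixels, amid what is visible of it).
The state is a dict: "clock": time; "joints": joint angles; "qd": joint speeds; "effort": joint torques, N m; "eef_pos": TCP position; "eef_rot": TCP orientation; "wrist_force": force on the tool from outside, world axes, zero at the start; "moment": the same for the moment, N m; "finger_gap": finger opening in mm.
Only numpy, scipy, OpenCV 4.12 (cv2) and the standard library are available. Lean on these libraries where they do the work, as an engineer would, in place of code of your own. Each camera call takes 0.05 s, during which the arm holds its last target. There are 200 camera calls.

TASK

Two steel canisters lie on the white board beside its black line. With the fingertips, roll the long canister sideways over the board until it rests along the line, centred over it; only then roll the short canister onto the line in the same way. Roll them, do not just slide them; push gently, never lift a canister, and leave everything else standing where it is.

Things in the scene. Friction and masses are not known exactly. Their poses are not given: they have to be found in the camera images.
- board: white plate 280 x 340 x 6 mm, fixed, its place and yaw differ each run; top at z = 6 mm. Origin: centre of its underside. A flat black line, 8 mm wide, 262 mm long, runs through its centre along its own y axis (x = 0, y -131 to 131 mm). A grey reader block, 44 x 28 mm, top 60 mm above the table, stands at the line's +y end (y 140 to 168 mm)
- long_canister: long bare steel canister with black cap (one smooth cylinder), diameter 36, length 90 mm, 110 to 225 g, lying roughly parallel to the line, 50 to 85 mm beside it. Origin on its axis at mid-length, 24 mm above the table; own y is its axis, towards the cap; z starts upward and turns as it rolls. Friction about 0.6; slight rolling resistance stops it within a few mm after a slow push. A sideways push on its top rolls it
- short_canister: short canister of the same make, diameter 28, length 58 mm, 55 to 115 g, lying on the other side of the line and towards its other end, 50 to 85 mm beside it. Origin on its axis at mid-length, 20 mm above the table; own y is its axis, towards the cap; z starts upward and turns as it rolls. Rolls like the long one
- jar: brown glass jar with black screw lid, upright on the board, diameter 42, height 55 mm; origin at the centre of its underside; to be left alone
- crucible: white ceramic cup, upright on the board, diameter 42, height 36 mm; origin at the centre of its underside; to be left alone
- thumb_nut: small stepped steel nut, upright on the board near the open end of the line, diameter 26, height 18 mm; origin at the centre of its underside; to be left alone
- screwdriver: screwdriver lying on the table right of the board; to be left alone
- flange_ring: steel ring lying on the table right of the board, outer diameter 54, height 12 mm; origin at the centre of its underside; to be left alone
- solvent_bottle: white plastic bottle, upright on the table right of the board, diameter 60, height 150 mm; origin at the centre of its underside; to be left alone
- wafer_holder: four-armed metal wafer holder lying on the table left of the board, with a 34 mm high stud in the middle, 215 across, arms lower than 10 mm; origin at the centre of its underside; to be left alone
Mind the look-alikes: they are no part of the job. What is shaped like the short_canister but pink or red is not meant.

How it is judged (in metres and radians):
On the way, in this order (a step that is already met when the one before it is completed fails the run):
1. the long canister has rolled about a third of a turn or more, lying (angle between long_canister's own z axis and vertical above 2 rad and angle between long_canister's own y axis and vertical between 1.4 and 1.75 rad), for 0.03 s.
2. the long canister rests along the line (x of long_canister in the frame of board between -0.009 and 0.009 m and y of long_canister in the frame of board between -0.13 and 0.13 m and angle between the y axis of long_canister and the y axis of board, either way round below 0.2 rad and height (world z) of long_canister below 0.028 m and linear speed of long_canister below 0.01 m/s), for 0.2 s.
3. the short canister has rolled about a third of a turn or more, lying (angle between short_canister's own z axis and vertical above 2 rad and angle between short_canister's own y axis and vertical between 1.4 and 1.75 rad), for 0.03 s.
At the end, for the whole second after the job is handed in: Both canisters lie at rest on the board along the black line: each one's mid-length point within 9 mm sideways of the line's middle and within its length, its axis within 0.2 rad of the line, both below 10 mm/s (all of step 2 and x of short_canister in the frame of board between -0.009 and 0.009 m and y of short_canister in the frame of board between -0.13 and 0.13 m and angle between the y axis of short_canister and the y axis of board, either way round below 0.2 rad and height (world z) of short_canister below 0.024 m and linear speed of short_canister below 0.01 m/s); the robot touches nothing.
It fails at once if a canister is lifted more than 12 mm (height (world z) of long_canister above 0.036 m or height (world z) of short_canister above 0.032 m).
It fails at once if a canister is pressed with more than 50 N (contact force between any of long_canister, short_canister and the arm above 50 N or contact force between any of long_canister, short_canister and the fingers above 50 N).
It fails at once if another thing is moved more than 15 mm or tipped (distance of any of jar, crucible, thumb_nut, screwdriver, flange_ring, solvent_bottle, wafer_holder from where it was at the start of the episode above 0.015 m or angle between any of jar, crucible, thumb_nut, flange_ring, solvent_bottle, wafer_holder's own z axis and vertical above 0.4 rad).
It also fails if it takes over 72 s, if anything falls off the work surface, if the arm or the gripper's body presses on something with over 40 N, if the wrist force passes 120 N, or if a joint passes its speed limit or range.

## Working session

There is one attempt and no reset: what is moved stays moved. The work goes in short steps, Python scripts to look and compute and a shell command to move; the robot and the scene stay as the last step left them, time stands still between calls to the robot, and variables do not carry over. Pictures are saved under pics/ and viewed, about 8 in all and at most 12, crops included, and the job is handed in when it is done.

```bash
mkdir -p pics; ls; cat > h.py <<'E'
import numpy as np, cv2
from cell import manip
from scipy.spatial.transform import Rotation as R
def cam(n): return manip.camera(n)
def pts(c):
    K=np.array(c["mtx"]);h,w=c["z_map"].shape
    u,v=np.meshgrid(np.arange(w),np.arange(h))
    p=cv2.undistortPoints(np.stack([u,v],-1).reshape(-1,1,2).astype(np.float64),K,np.array([c["k1"],0,0,0.])).reshape(h,w,2)
    z=c["z_map"].astype(float)
    P=np.stack([p[...,0]*z,-p[...,1]*z,-z],-1)
    return P@R.from_euler("xyz",c["orientation"]).as_matrix().T+np.array(c["xyz"])
def save(c,f,crop=None,s=1):
    im=c["pixels"][...,::-1]
    if crop: im=im[crop[1]:crop[3],crop[0]:crop[2]]
    cv2.imwrite("pics/"+f,cv2.resize(im,None,fx=s,fy=s,interpolation=cv2.INTER_CUBIC))
E
python3 - <<'E'
from h import *
c=cam("top");save(c,"t0.png",s=1.4);s=cam("scene");save(s,"s0.png",s=1.4)
st=manip.read_state();print(st["eef_pos"],st["eef_rot"],st["clock"],st["finger_gap"])
print(c["xyz"],c["orientation"],s["xyz"],s["orientation"])
P=pts(c);S=pts(s)
for n in ["long_canister","short_canister","jar","crucible","thumb_nut","board"]:
  for cn,Q in(("top",P),("scene",S)):
    for r in manip.cut_out(n,cn)[:4]:
        q=Q[r["region"]];print(n,cn,round(r["confidence"],2),np.round(r["centre"]),np.round(np.median(q,0)),np.round(np.percentile(q[:,2],[5,95])),len(q))
E
```

```text
pics
[152.87283092 528.09237704 215.94526741] [-1.62178443  1.569776   -1.90355951] 0.1 93.6723417627772
[ 362.26747112  -22.58681268 1064.9367623 ] [ 0.19841421  0.01740476 -1.56057214] [1128.01409946 -684.49094791  773.10342756] [0.89344683 0.01746801 0.6888878 ]
long_canister top 0.71 [339. 199.] [ 609. -160.   41.] [29. 46.] 481
long_canister scene 0.55 [254. 266.] [ 623. -171.   36.] [19. 43.] 633
long_canister scene 0.24 [259. 212.] [503.  -1.  28.] [10. 35.] 260
short_canister top 0.6 [186. 244.] [496. 230.  27.] [ 4. 31.] 282
short_canister top 0.53 [202. 201.] [608. 191.  27.] [19. 32.] 207
short_canister top 0.48 [272. 243.] [494.   6.  34.] [26. 38.] 253
short_canister scene 0.82 [261. 212.] [503.   2.  27.] [ 6. 34.] 298
short_canister scene 0.62 [206. 228.] [ 446. -147.   31.] [11. 43.] 279
short_canister scene 0.6 [282. 172.] [421. 179.  22.] [ 9. 29.] 173
short_canister scene 0.57 [316. 174.] [505. 228.  21.] [ 5. 29.] 189
jar top 0.54 [281. 173.] [676. -10.  61.] [20. 66.] 254
jar scene 0.79 [324. 241.] [693. -19.  47.] [16. 62.] 396
crucible top 0.74 [336. 266.] [ 441. -148.   25.] [11. 46.] 212
crucible scene 0.82 [203. 231.] [ 443. -147.   30.] [ 7. 43.] 299
crucible scene 0.53 [253. 267.] [ 623. -169.   37.] [19. 43.] 646
board top 0.81 [310. 226.] [546. -81.   8.] [ 5. 12.] 12872
board scene 0.97 [256. 247.] [567. -98.   6.] [ 3. 10.] 9971
board scene 0.19 [118. 364.] [ 564. -494.   10.] [ 2. 13.] 330
```

View pics/t0.png

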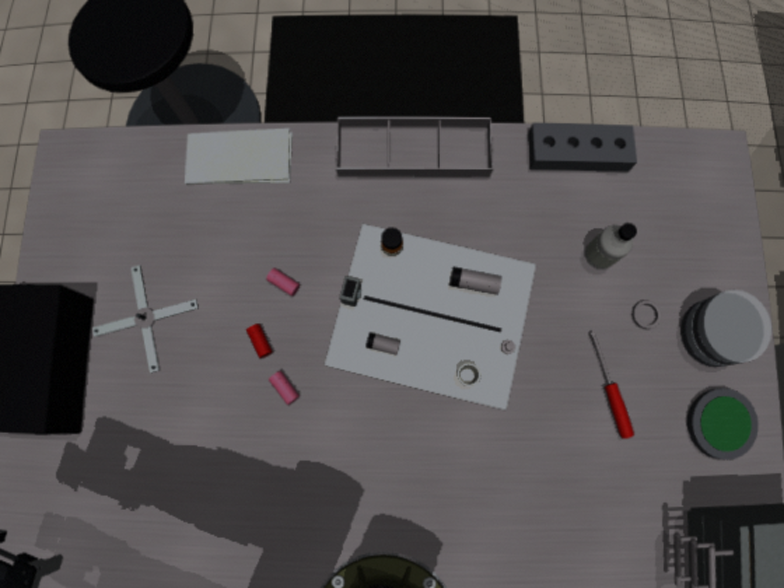

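View pics/s0.png

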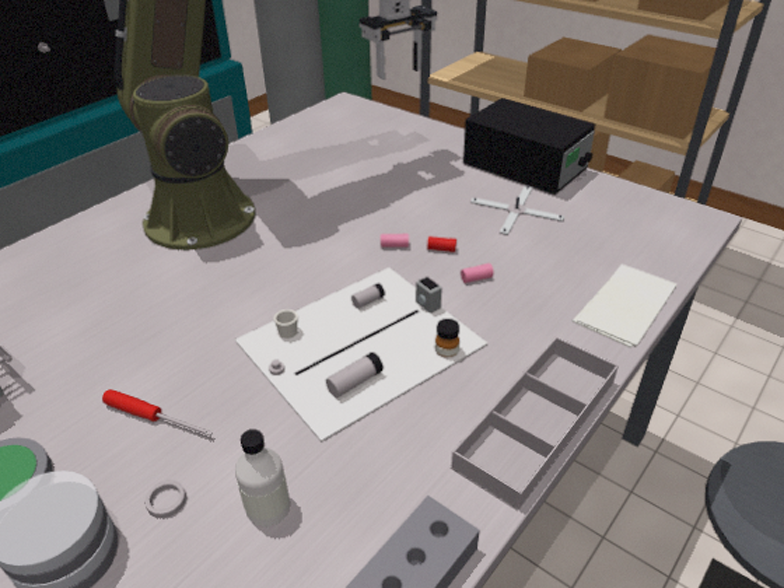

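The top view (shown at 1.4x) has the board with its line from (364,297) to (500,330) and the reader at (350,290). Bare steel with a black cap: the long canister at (475,280) and the short one at (383,343). The look-alikes are off the board: pink at (283,281) and (283,387), red at (259,340). The short canister is the only bare steel one of that shape on the board, opposite the long one. Next I'll measure poses and make one enlarged crop to confirm.

```bash
cat >> h.py <<'E'
from scipy.optimize import least_squares
def uv2plane(c,uv,z):
    p=cv2.undistortPoints(np.array(uv,float).reshape(-1,1,2),np.array(c["mtx"]),np.array([c["k1"],0,0,0.])).reshape(-1,2)
    d=np.c_[p[:,0],-p[:,1],-np.ones(len(p))]@R.from_euler("xyz",c["orientation"]).as_matrix().T
    o=np.array(c["xyz"]);return o+d*((z-o[2])/d[:,2])[:,None]
def line(c,P,B):
    # dark pixels on the board surface near the line; B=(x,y) approx centre, returns centre, dir(+y board)
    g=c["pixels"].max(-1).astype(int);h,w=g.shape
    u,v=np.meshgrid(np.arange(w),np.arange(h))
    Q=uv2plane(c,np.stack([u,v],-1).reshape(-1,2),6.).reshape(h,w,3)
    return g,Q
def bf(P,C,yaw): # world->board xy
    d=P[...,:2]-C;ex=np.array([np.cos(yaw),np.sin(yaw)]);ey=np.array([-ex[1],ex[0]])
    return np.stack([d@ex,d@ey],-1)
def cyl(P,C,yaw,box,r,L,zc):
    b=bf(P,C,yaw);z=P[...,2]
    m=(b[...,0]>box[0])&(b[...,0]<box[1])&(b[...,1]>box[2])&(b[...,1]<box[3])&(z>14)&(z<2*r+16)
    q=np.c_[b[m],z[m]]
    def f(t):
        n=np.array([np.cos(t[1]),np.sin(t[1])]);s=(q[:,:2]-[0,q[:,1].mean()])@n-t[0]*n[0]
        return np.hypot(s,q[:,2]-zc-t[2])-r
    o=least_squares(f,[q[:,0].mean(),0,0],loss="soft_l1",f_scale=2.)
    e=np.percentile(q[:,1],[2,98]);x,a,dz=o.x
    return dict(x=round(x,1),yaw=round(a,3),dz=round(dz,1),y=round(e.mean(),1),len=round(e[1]-e[0],1),n=len(q))
E
python3 - <<'E'
from h import *
for n in("top","scene"):
    c=cam(n);P=pts(c);g,Q=line(c,P,None)
    r=max(manip.cut_out("board",n),key=lambda r:r["confidence"])["region"]
    hull=np.zeros(r.shape,np.uint8);cv2.fillConvexPoly(hull,cv2.convexHull(np.argwhere(r)[:,::-1].astype(np.int32)),1)
    m=((g<75)&(hull>0)).astype(np.uint8)
    k,lab,stt,_=cv2.connectedComponentsWithStats(m,connectivity=8)
    for i in range(1,k):
        q=Q[lab==i][:,:2]
        if len(q)<20: continue
        rc=cv2.minAreaRect(q.astype(np.float32));print(n,"dark",len(q),np.round(rc[0],1),np.round(rc[1],1),round(rc[2],1),np.round(q.mean(0),1))
    q=Q[hull>0][:,:2];rc=cv2.minAreaRect(q.astype(np.float32));print(n,"board",np.round(rc[0],1),np.round(rc[1],1),rc[2])
    if n=="top": save(c,"t1.png",(220,150,400,300),4)
E
```

```text
top dark 245 [692.6  -8.2] [53.  40.1] 0.3 [692.3  -8.5]
top dark 156 [ 617.6 -163.6] [89.3 37.9] 78.8 [ 616.1 -142.6]
top dark 203 [593.8  67. ] [32.7 50.4] 77.7 [594.4  67.3]
top dark 292 [554.1 -84.4] [259.7   7.9] 76.7 [553.6 -86.1]
top dark 93 [498.4   6.2] [58.7 28. ] 79.1 [502.5  16.8]
top dark 43 [ 444.6 -155.4] [32.8 21.9] 26.1 [ 445. -158.]
top board [555.4 -82.3] [349.  284.8] 76.73983001708984
scene dark 51 [552.  119.6] [18.3 31.7] 76.4 [552.8 119.1]
scene dark 29 [494.8  44.5] [ 9.7 39.4] 50.1 [494.1  44.4]
scene dark 35 [582.5  73.2] [12.8 48.9] 36.5 [583.9  72.8]
scene dark 196 [657.9  33.9] [37.  52.2] 36.0 [658.3  33.2]
scene dark 78 [ 612.6 -108.7] [16.8 49.2] 58.5 [ 612.9 -108.6]
scene board [561.7 -65.9] [381.8 285.6] 76.75871276855469
```

View pics/t1.png

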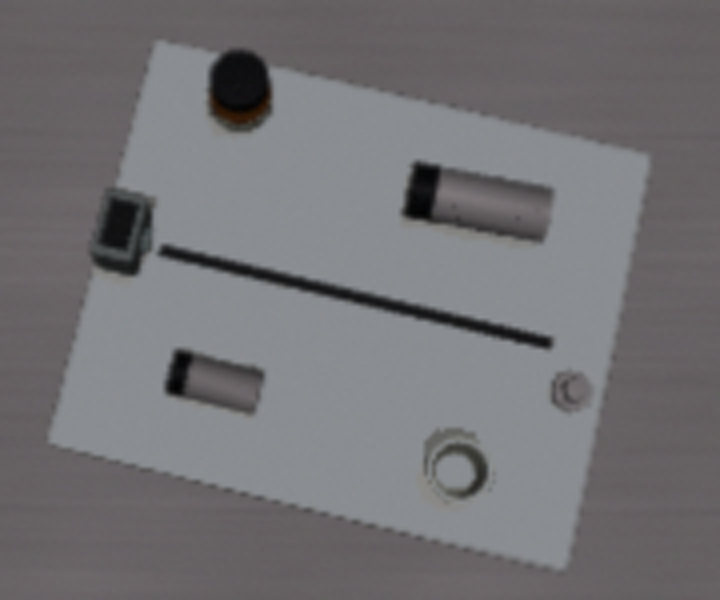

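```bash
cat >> h.py <<'E'
C=np.array([554.1,-84.4]);YAW=-0.2314
def look(boxL=(20,110,-130,20),boxS=(-110,-20,0,135),cams=("top","scene")):
    for n in cams:
        c=cam(n);P=pts(c);b=bf(P,C,YAW)
        if n=="scene":
            m=(np.abs(b[...,0])<15)&(np.abs(b[...,1])<140)&(c["pixels"].max(-1)<110)&(P[...,2]<16)
            g,Q=line(c,P,None);q=bf(Q[m],C,YAW)
            if len(q)>30: print(" line in scene",np.round(np.polyfit(q[:,1],q[:,0],1),3),np.round(np.percentile(q[:,1],[1,99])))
        for k,bx,r,L in(("long",boxL,18,90),("short",boxS,14,58)):
            print(n,k,cyl(P,C,YAW,bx,r,L,6+r))
    return c
E
python3 - <<'E'
from h import *
look()
print("tcp board",bf(np.array(manip.read_state()["eef_pos"]),C,YAW))
M=R.from_euler("xyz",manip.read_state()["eef_rot"]).as_matrix();print(M.round(3))
print("yaxis in board angle",np.degrees(np.arctan2(M[1,1],M[0,1])-YAW))
for n,w in(("jar",(676,-10)),("nut",(0,0))):print(n,bf(np.array(w,float),C,YAW))
E
```

```text
top long {'x': np.float64(75.6), 'yaw': np.float64(0.047), 'dz': np.float64(1.9), 'y': np.float64(-62.7), 'len': np.float64(87.5), 'n': 499}
top short {'x': np.float64(-77.9), 'yaw': np.float64(-0.014), 'dz': np.float64(1.7), 'y': np.float64(74.3), 'len': np.float64(55.8), 'n': 258}
 line in scene [0.    1.628] [-127.  125.]
scene long {'x': np.float64(77.1), 'yaw': np.float64(0.04), 'dz': np.float64(-0.2), 'y': np.float64(-62.8), 'len': np.float64(88.6), 'n': 662}
scene short {'x': np.float64(-76.4), 'yaw': np.float64(-0.006), 'dz': np.float64(-0.5), 'y': np.float64(75.2), 'len': np.float64(57.6), 'n': 242}
tcp board [-530.97494436  504.35575849]
[[-0.     0.278  0.961]
 [-0.     0.961 -0.278]
 [-1.    -0.     0.   ]]
yaxis in board angle 87.11113571352686
jar [101.58798242 100.3735614 ]
nut [-558.68750204  -44.92710833]
```

Both cameras agree to about 2 mm: in the board frame the long canister is at (75.5,-63) and the short at (-78,75), with heights and lengths as specified. The enlarged crop confirms the bare steel short canister with its black cap at crop (215,382). Plan: spread the fingers along the canister and push on its side, so that two contacts keep it parallel to the line.

```bash
python3 -m handwheel '[[[0,0,0],-0.05],[[0,-35.4,40.5],0],[[0,-35.4,40.5],0],[[0,-35.4,40.5],0],[[0,-35.4,40.5],0],[[0,-35.4,40.5],0],[[0,-35.4,40.5],0],[[0,-35.4,40.5],0],[[0,-35.4,40.5],0],[[0,-35.4,40.5],0]]' 119 20
python3 -m handwheel '[[[0,-35.4,40.5],0],[[0,-35.4,40.5],0],[[0,-35.4,40.5],0],[[0,-35.4,40.5],0],[[0,-35.4,40.5],0],[[0,-35.4,40.5],0],[[0,-35.4,40.5],0],[[0,0,0],0],[[0,0,0],0],[[0,0,0],0]]'
cat > s.py <<'E'
from h import *
s=manip.read_state();M=R.from_euler("xyz",s["eef_rot"]).as_matrix()
print("clock",s["clock"],"tcp board",bf(np.array(s["eef_pos"]),C,YAW).round(1),"tip z",(s["eef_pos"][2]-11).round(1),"gap",round(s["finger_gap"],1),"F",np.round(s["wrist_force"],1),"yerr rad",round(np.arctan2(M[1,1],M[0,1])-YAW-np.pi/2,4))
E
python3 s.py
```

```text
clock: 2.25
eef_pos: [435.4, 132.9, 216.7]
eef_rot: [0.562, 1.57, 0.33]
wrist_force: [-0.7, 0.4, 0.4]
finger_gap: 49.8
clock: 3.5
eef_pos: [653.3, -170.8, 217.0]
eef_rot: [-0.035, 1.57, -0.266]
wrist_force: [-0.1, -0.4, 0.7]
finger_gap: 50.0
clock 3.5 tcp board [116.4 -61.3] tip z 206.0 gap 50.0 F [-0.1 -0.4  0.7] yerr rad 0.0007
```

```bash
python3 -m handwheel '[[[30,0,0],0],[[30,0,0],0],[[30,0,0],0],[[30,0,0],0],[[30,0,0],0],[[20,0,0],0],[[10,0,0],0],[[8,0,0],0],[[0,0,0],0],[[0,0,0],0]]'; python3 s.py; python3 - <<'E'
from h import *
c=cam("scene");save(c,"s1.png",(170,150,370,300),4)
E
```

```text
clock: 4.75
eef_pos: [653.9, -172.0, 29.2]
eef_rot: [-0.075, 1.57, -0.306]
wrist_force: [-0.2, 0.4, 0.4]
finger_gap: 49.9
clock 4.75 tcp board [117.2 -62.3] tip z 18.2 gap 49.9 F [-0.2  0.4  0.4] yerr rad -0.0004
```

View pics/s1.png

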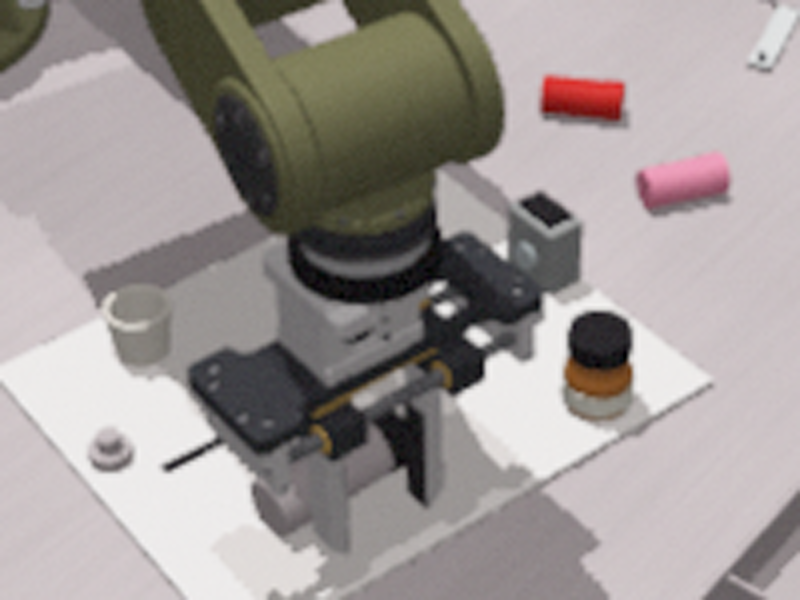

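The crop shows both fingertips standing behind the long canister at (330,540) and (420,500), clear of the jar. Next comes the push.

```bash
python3 -m handwheel '[[[0,0,-3],0],[[0,0,-3],0],[[0,0,-2],0],[[0,0,-2],0],[[0,0,-2],0],[[0,0,-2],0],[[0,0,-3],0],[[0,0,-3],0],[[0,0,-3],0],[[0,0,-3],0]]'; python3 -m handwheel '[[[0,0,-3],0],[[0,0,-3],0],[[0,0,-3],0],[[0,0,-3],0],[[0,0,-3],0],[[0,0,-3],0],[[0,0,-3],0],[[0,0,-2],0],[[0,0,-1],0],[[0,0,0],0]]';  python3 s.py; python3 - <<'E'
from h import *
c=look(cams=("scene",))
P=pts(c);b=bf(P,C,YAW);m=(P[...,2]>10)&(P[...,2]<60)&(b[...,0]>0)&(b[...,0]<110)&(b[...,1]<10)&(b[...,1]>-120)
print(np.histogram(b[m][:,0],bins=range(0,112,5)))
save(c,"s2.png",(190,180,340,300),5)
E
```

```text
clock: 6.05
eef_pos: [628.0, -165.8, 28.5]
eef_rot: [-1.852, 1.571, -2.084]
wrist_force: [-0.5, -0.5, -0.2]
finger_gap: 49.9
clock: 7.3
eef_pos: [604.8, -160.3, 28.5]
eef_rot: [3.12, 1.571, 2.888]
wrist_force: [-0.7, -1.1, 0.0]
finger_gap: 50.1
clock 7.3 tcp board [ 66.8 -62.3] tip z 17.5 gap 50.1 F [-0.7 -1.1  0. ] yerr rad -0.0004
 line in scene [0.001 0.765] [-127.  125.]
scene long {'x': np.float64(44.2), 'yaw': np.float64(0.011), 'dz': np.float64(-0.4), 'y': np.float64(-66.9), 'len': np.float64(83.6), 'n': 589}
scene short {'x': np.float64(-78.4), 'yaw': np.float64(-5.648), 'dz': np.float64(-1.6), 'y': np.float64(76.6), 'len': np.float64(13.7), 'n': 9}
(array([  0,   0,   0,   0,   2,  19,  35,  54,  64,  61,  98,  98,  28,
        26,  31, 122,   2,   0,   0,   0,   0,   0]), array([  0,   5,  10,  15,  20,  25,  30,  35,  40,  45,  50,  55,  60,
        65,  70,  75,  80,  85,  90,  95, 100, 105, 110]))
```

View pics/s2.png

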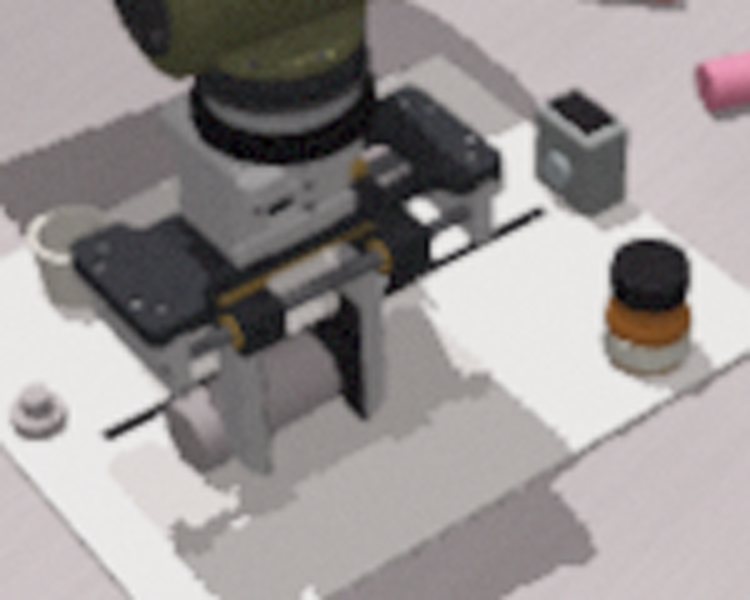

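It is rolling along with the fingers, close to parallel (0.01 rad). I'll continue to just short of the line.

```bash
python3 -m handwheel '[[[0,0,-3],0],[[0,0,-3],0],[[0,0,-3],0],[[0,0,-3],0],[[0,0,-3],0],[[0,0,-3],0],[[0,0,-3],0],[[0,0,-3],0],[[0,0,-2],0],[[0,0,-2],0]]'; python3 -m handwheel '[[[0,0,-2],0],[[0,0,-2],0],[[0,0,-1.5],0],[[0,0,-1],0],[[0,0,-1],0],[[0,0,-0.5],0],[[0,0,0],0],[[0,0,0],0],[[0,0,4],0],[[0,0,6],0]]';python3 -m handwheel '[[[0,0,8],0],[[-20,0,0],0],[[-30,0,0],0],[[-30,0,30],0],[[-30,0,50],0],[[-20,0,50],0],[[-20,0,50],0],[[0,0,0],0],[[0,0,0],0],[[0,0,0],0]]';  python3 s.py; python3 - <<'E'
from h import *
c=look(boxL=(-40,40,-130,20))
for r in manip.cut_out("long_canister","scene")[:2]: print(r["confidence"],r["centre"])
t=cam("top");save(t,"t2.png",(220,150,400,300),4)
E
```

```text
clock: 8.6
eef_pos: [577.5, -153.9, 28.5]
eef_rot: [0.003, 1.571, -0.229]
wrist_force: [0.1, -1.1, 0.3]
finger_gap: 50.3
clock: 9.85
eef_pos: [579.9, -154.5, 28.5]
eef_rot: [-0.439, 1.571, -0.671]
wrist_force: [-0.5, -0.5, -0.1]
finger_gap: 50.0
clock: 11.1
eef_pos: [751.5, -195.1, 174.6]
eef_rot: [3.11, 1.57, 2.878]
wrist_force: [-0.4, 1.5, -1.2]
finger_gap: 50.2
clock 11.1 tcp board [217.5 -62.5] tip z 163.6 gap 50.2 F [-0.4  1.5 -1.2] yerr rad -0.0005h.py:37: RuntimeWarning: Mean of empty slice.
  o=least_squares(f,[q[:,0].mean(),0,0],loss="soft_l1",f_scale=2.)
  ret = ret.dtype.type(ret / rcount)
Traceback (most recent call last):
  File "h.py", line 49, in look
    print(n,k,cyl(P,C,YAW,bx,r,L,6+r))
              ~~~^^^^^^^^^^^^^^^^^^^^
  File "h.py", line 37, in cyl
    o=least_squares(f,[q[:,0].mean(),0,0],loss="soft_l1",f_scale=2.)
ValueError: Initial guess is outside of provided bounds
```

```bash
python3 - <<'E'
from h import *
c=cam("scene");P=pts(c);print(cyl(P,C,YAW,(-40,40,-130,20),18,90,24))
b=bf(P,C,YAW);m=(np.abs(b[...,0])<15)&(b[...,1]>-10)&(b[...,1]<130)&(c["pixels"].max(-1)<110)&(P[...,2]<16)
g,Q=line(c,P,None);q=bf(Q[m],C,YAW);print(len(q),np.round(q.mean(0),1))
save(c,"s3.png",(170,150,350,285),4.4)
E
```

```text
{'x': np.float64(3.7), 'yaw': np.float64(0.039), 'dz': np.float64(-0.2), 'y': np.float64(-65.8), 'len': np.float64(88.6), 'n': 609}
18 [1.7 5.8]
```

View pics/s3.png

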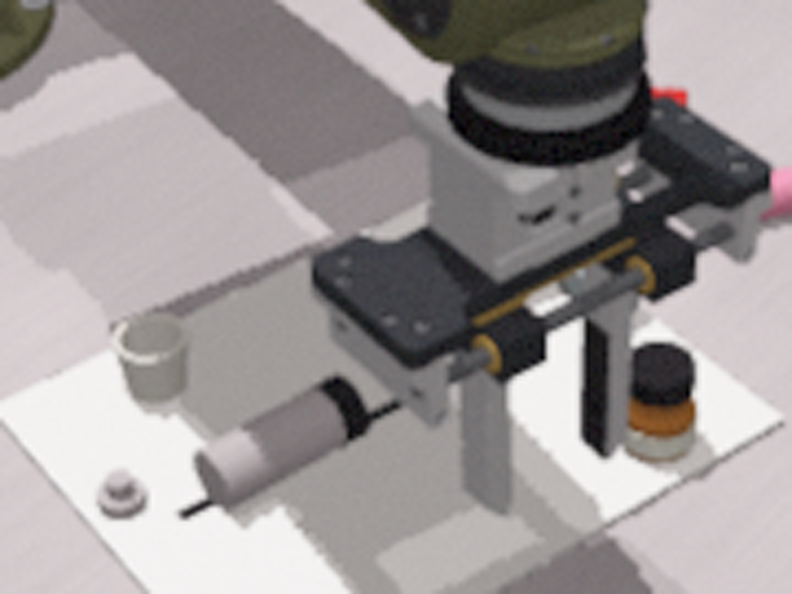

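The long canister lies over the line, crop (280,440). It sits about 2 mm off the line (the camera's line offset is about 1.5 mm), tilted 0.04 rad, with the crucible, nut and jar in place. Now for the short one.

```bash
python3 -m handwheel '[[[0,19.6,-47.4],0],[[0,19.6,-47.4],0],[[0,19.6,-47.4],0],[[0,19.6,-47.4],0],[[0,19.6,-47.4],0],[[0,19.6,-47.4],0],[[0,19.9,-47.1],0],[[0,0,0],0],[[0,0,0],0],[[0,0,0],0]]' 187; python3 s.py
python3 - <<'E'
from h import *
for n in("top","scene"):
    c=cam(n);P=pts(c)
    for a in (((-40,40,-130,20),18,90,24),((-110,-40,20,135),14,58,20)):
        try: print(n,cyl(P,C,YAW,*a))
        except Exception as e: print(n,"none")
    if n=="top": save(c,"t2.png",(220,150,400,300),4)
E
```

```text
clock: 12.45
eef_pos: [464.3, 12.5, 174.2]
eef_rot: [-0.266, 1.571, -0.498]
wrist_force: [0.1, -0.3, -0.9]
finger_gap: 24.9
clock 12.45 tcp board [-109.6   73.7] tip z 163.2 gap 24.9 F [ 0.1 -0.3 -0.9] yerr rad -0.0011
top {'x': np.float64(1.9), 'yaw': np.float64(0.043), 'dz': np.float64(1.7), 'y': np.float64(-65.8), 'len': np.float64(87.7), 'n': 519}
top none
scene {'x': np.float64(3.7), 'yaw': np.float64(0.044), 'dz': np.float64(-0.4), 'y': np.float64(-65.8), 'len': np.float64(89.1), 'n': 610}
scene {'x': np.float64(-76.5), 'yaw': np.float64(-0.018), 'dz': np.float64(-0.4), 'y': np.float64(74.4), 'len': np.float64(57.0), 'n': 244}h.py:37: RuntimeWarning: Mean of empty slice.
  o=least_squares(f,[q[:,0].mean(),0,0],loss="soft_l1",f_scale=2.)
  ret = ret.dtype.type(ret / rcount)
```

View pics/t2.png

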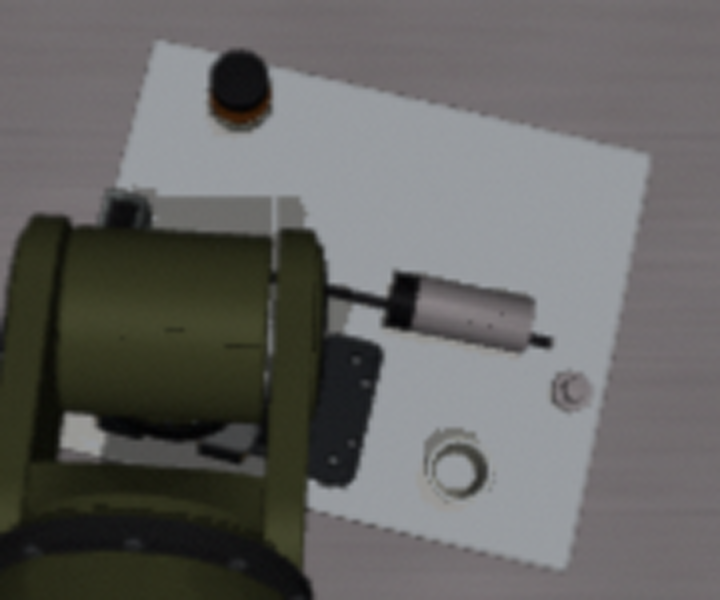

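Both cameras put the long canister 2 mm from the line at 0.04 rad. The marks on its surface have changed, from (455,205),(518,218) to (470–518,315), so it rolled. Now descending behind the short one.

```bash
python3 -m handwheel '[[[0,0,0],0],[[30,0,0],0],[[30,0,0],0],[[30,0,0],0],[[25,0,0],0],[[15,0,0],0],[[10,0,0],0],[[8,0,0],0],[[0,0,0],0],[[0,0,0],0]]'; python3 s.py
```

```text
clock: 13.8
eef_pos: [464.1, 13.0, 26.7]
eef_rot: [0.192, 1.57, -0.039]
wrist_force: [-0.0, 0.5, -0.3]
finger_gap: 25.1
clock 13.8 tcp board [-109.9   74.2] tip z 15.7 gap 25.1 F [-0.   0.5 -0.3] yerr rad -0.0004
```

```bash
python3 -m handwheel '[[[0,0,3],0],[[0,0,2],0],[[0,0,2],0],[[0,0,2],0],[[0,0,2],0],[[0,0,2],0],[[0,0,3],0],[[0,0,3],0],[[0,0,3],0],[[0,0,3],0]]'; python3 -m handwheel '[[[0,0,3],0],[[0,0,3],0],[[0,0,3],0],[[0,0,3],0],[[0,0,3],0],[[0,0,3],0],[[0,0,3],0],[[0,0,3],0],[[0,0,2],0],[[0,0,2],0]]';  python3 s.py; python3 - <<'E'
from h import *
c=cam("scene");P=pts(c);print(cyl(P,C,YAW,(-55,-15,40,110),14,58,20)); save(c,"s4.png",(200,140,360,260),4.8)
E
```

```text
clock: 15.05
eef_pos: [488.3, 7.3, 26.2]
eef_rot: [-2.934, 1.571, 3.118]
wrist_force: [-0.7, -0.1, 0.2]
finger_gap: 25.1
clock: 16.3
eef_pos: [515.5, 0.8, 26.2]
eef_rot: [2.365, 1.571, 2.133]
wrist_force: [0.0, -0.4, -0.3]
finger_gap: 25.5
clock 16.3 tcp board [-57.1  74.1] tip z 15.2 gap 25.5 F [ 0.  -0.4 -0.3] yerr rad -0.0004
{'x': np.float64(-33.9), 'yaw': np.float64(-0.025), 'dz': np.float64(1.6), 'y': np.float64(74.5), 'len': np.float64(57.0), 'n': 320}
```

View pics/s4.png

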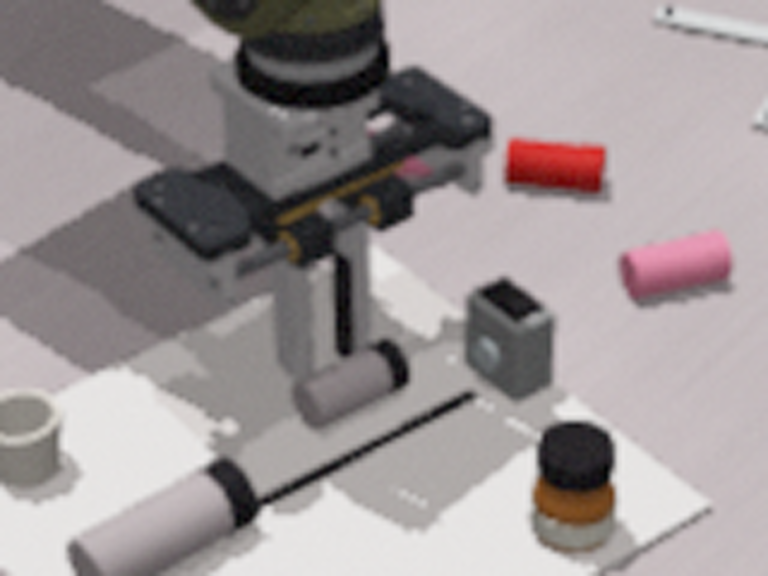

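The short canister, crop (350,385), is rolling parallel ahead of the fingers and in contact, with its centre about -35 mm from the line. About 32 mm to go for the fingers.

```bash
python3 -m handwheel '[[[0,0,3],0],[[0,0,3],0],[[0,0,3],0],[[0,0,3],0],[[0,0,3],0],[[0,0,3],0],[[0,0,3],0],[[0,0,2],0],[[0,0,2],0],[[0,0,2],0]]'; python3 -m handwheel '[[[0,0,1.5],0],[[0,0,1],0],[[0,0,1],0],[[0,0,0.5],0],[[0,0,0],0],[[0,0,0],0],[[0,0,-3],0],[[0,0,-6],0],[[0,0,-8],0],[[0,0,0],0]]';  python3 s.py; python3 - <<'E'
from h import *
c=cam("scene");P=pts(c);print(cyl(P,C,YAW,(-25,40,40,110),14,58,20),cyl(P,C,YAW,(-40,40,-130,20),18,90,24))
E
```

```text
clock: 17.6
eef_pos: [541.8, -5.3, 26.2]
eef_rot: [-2.748, 1.571, -2.98]
wrist_force: [0.0, 0.3, 0.3]
finger_gap: 25.3
clock: 18.85
eef_pos: [528.5, -2.2, 26.3]
eef_rot: [-3.076, 1.571, 2.975]
wrist_force: [-0.0, -0.4, -0.2]
finger_gap: 25.1
clock 18.85 tcp board [-43.8  74.2] tip z 15.3 gap 25.1 F [-0.  -0.4 -0.2] yerr rad -0.0002
{'x': np.float64(-0.7), 'yaw': np.float64(0.006), 'dz': np.float64(-0.2), 'y': np.float64(74.6), 'len': np.float64(57.5), 'n': 264} {'x': np.float64(3.6), 'yaw': np.float64(0.039), 'dz': np.float64(-0.5), 'y': np.float64(-66.0), 'len': np.float64(89.2), 'n': 612}
```

```bash
python3 -m handwheel '[[[0,0,-10],0],[[-20,0,-10],0],[[-30,0,0],0],[[-40,0,0],0],[[-40,40,-20],0],[[-20,50,-20],0],[[0,50,-20],0],[[0,50,-20],0],[[0,50,0],0],[[0,0,0],0]]'; python3 -m handwheel '[[[0,0,0],0],[[0,0,0],0],[[0,0,0],0],[[0,0,0],0],[[0,0,0],0],[[0,0,0],0],[[0,0,0],0],[[0,0,0],0],[[0,0,0],0],[[0,0,0],0]]'; python3 s.py; python3 - <<'E'
from h import *
for n in("top","scene"):
    c=cam(n);P=pts(c);print(n,cyl(P,C,YAW,(-25,40,40,110),14,58,20),cyl(P,C,YAW,(-40,40,-130,20),18,90,24))
    if n=="top":save(c,"t3.png",(200,140,400,290),4)
E
```

```text
clock: 20.15
eef_pos: [486.2, 256.6, 175.7]
eef_rot: [-3.016, 1.57, 3.038]
wrist_force: [-0.5, -0.5, -0.6]
finger_gap: 24.8
clock: 21.4
eef_pos: [486.8, 254.2, 176.2]
eef_rot: [-0.643, 1.571, -0.875]
wrist_force: [0.1, -0.6, -0.8]
finger_gap: 25.3
clock 21.4 tcp board [-143.1  314.2] tip z 165.2 gap 25.3 F [ 0.1 -0.6 -0.8] yerr rad -0.0003
top {'x': np.float64(-2.5), 'yaw': np.float64(-0.007), 'dz': np.float64(1.6), 'y': np.float64(73.9), 'len': np.float64(55.7), 'n': 248} {'x': np.float64(2.3), 'yaw': np.float64(0.044), 'dz': np.float64(1.9), 'y': np.float64(-66.0), 'len': np.float64(87.9), 'n': 517}
scene {'x': np.float64(-1.3), 'yaw': np.float64(-0.015), 'dz': np.float64(-0.3), 'y': np.float64(75.0), 'len': np.float64(58.8), 'n': 264} {'x': np.float64(3.6), 'yaw': np.float64(0.03), 'dz': np.float64(-0.5), 'y': np.float64(-66.0), 'len': np.float64(88.6), 'n': 614}
```

View pics/t3.png

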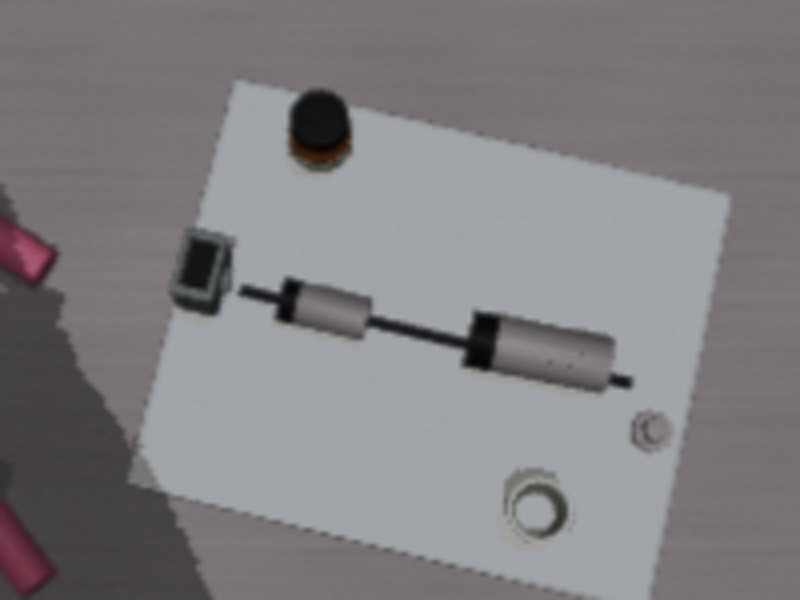

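Both canisters rest on the line, at crop (325,308) and (540,350). The jar, crucible and nut stand where they were, and the arm is clear.

```bash
python3 -c "from cell import manip; print(manip.sign_off())"
```

```text
the job is handed in; nothing more can be done
None
```

I rolled the long canister onto the line first, then the short one, and handed the job in at about 21.5 s. For each I set two spread fingertips against its side and pushed slowly; no wrist force component I read went above about 1.5 N.

| Last check | Long canister | Short canister |
|---|---|---|
| Sideways from the line's middle | about +2 mm | about -2.5 mm |
| Along the line from its centre | -66 mm | +74 mm |
| Angle to the line | about 0.04 rad | about 0.01 rad |

- **Camera agreement:** the two cameras' raw sideways readings differed by about 1.3 mm. The scene camera also showed the line itself about 1.6 mm off, and with that taken out they agree to within 1 mm.
- **Other things:** in the last top picture the jar, crucible and nut stand where they were. I did not measure the things lying beside the board again, but the arm stayed well clear of them.
- **Rolling:** I did not measure the turn angle. It follows from the distance travelled, about 73 mm for the long canister and 76 mm for the short one. The marks on the long canister changed, which fits rolling; I had no such check for the short one.

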